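Load the collar and the bushing on the welding jig's post

ROBOT

A 7-joint arm with a two-finger parallel gripper is mounted at the origin on the work surface. World frame = base frame: x ahead of the robot, y to its left, z up, the work surface at z = 0. Lengths are in mm, angles in rad, forces in N, time in s.
With the tool pointing down it reaches from about 400 to 850 mm from the base axis. Payload 10.4 kg.
Tool frame: the origin (TCP) lies at the very end of the fingers, on their centre line; the grasp point (between the pads) lies 19 mm behind it (r.grasp_offset is the distance from the TCP to the grasp point, in mm); z points along the fingers, y is the direction in which the jaws open and shut (so a half turn about z gives the same grasp; the last joint's range is limited). The gripper opens to 85 mm and grips with 20 to 120 N. Pads are 22 mm wide; open, the fingers measure 114 mm over their backs; the gripper's body (76 mm by 85 mm) begins 54 mm behind the grasp point. The pads swing forward as they close: fully open they stand 13 mm farther back than shut.
Start: joints at [1.174, 0.332, -0.065, 1.46, 0.022, 1.35, -0.088], TCP at [228.245, -581.855, 231.338] pointing down, gripper open.
Joint ranges: [-2.6, 2.6], [-0.5, 2.12], [-1.47, 1.34], [0.16, 2.42], [-1.27, 4.41], [0.06, 2.06], [-2.6, 2.6]. Speed limits (rad/s): [2.22, 2.22, 2.79, 2.79, 3.14, 3.14, 3.14].

INTERFACE

Orientations are given as a 3x3 rotation matrix whose columns are the frame's x, y, z axes.
In Python, from plant import r gives the robot as it stands.
- The arm moves only by the shell command python3 -m creep 'ROWS' [OPENING] [FORCE]. ROWS is JSON, a list of rows, each a list of 4 numbers: the shift along the tool's x, y, z in m, then the turn about the tool's z in degrees. In form: [[x, y, z, twist], ...]. A call has 1 to 12 rows; each row shifts and turns the commanded pose from where the row before left it, along the tool's axes as they then stand; what a row does not reach is not made up. A row lasts 1/8 s, in which the tool goes at most 62.5 mm and 10.7 degrees, less where a joint would pass 70% of its speed; a pose out of reach is approached as far as the arm can. A call is refused whole if a number of a shift passes 0.0625 or a number of a turn 10.7, either way. A call with a gripper value outside its range is refused whole. OPENING is the opening, from 0 (shut) to 1 (fully open), set as the call begins (- or left out, the last holds). The fingers move at their own pace and stop on an object; FORCE is the grip in N (left out, the last holds). Time passes only in rows, so rows that do not move let the fingers close. It gives the time, the measured TCP pose, the force and the opening at its end, in the units of the state.
- r.sense(): the state, without advancing time (a new reading comes with each control period).
- r.snapshot(name): name is "side" or "top" or "wrist"; returns the picture (400x640x3 uint8, blue, green, red); there is no depth.
- r.camera_model(name): a dict with "K" (3x3 intrinsics, pixels), "eye" and "rotation" of the camera in the world. Camera axes: x right, y down, z forward; pixel columns grow to the right and rows downward; lengths in mm; the calibration is good to about 2 mm. The wrist camera is an equidistant fisheye: a pixel r from the principal point sees the ray r / f radians off the axis. A picture is of the moment at which its call begins: read the wrist's pose just before it. camera_model takes no time and is no camera call; for the wrist camera it gives the pose at the moment of the call.
- r.sign_off(): hands the job in, once; it reports no verdict.
The state is a dict: "t": time; "joints": joint angles; "qd": joint speeds; "effort": joint torques, N m; "eef_pos": TCP position; "tool_rot": TCP orientation; "force": force on the tool from outside, world axes, zero at the start; "moment": the same for the moment, N m; "gripper_width": finger opening in mm.
Only numpy, scipy, OpenCV 4.12 (cv2) and the standard library are available. Lean on these libraries where they do the work, as an engineer would, in place of code of your own. Each camera call takes 0.05 s, during which the arm holds its last target.

TASK

Load the welding jig: thread the low, wide steel collar over the tapered post first, fully home so that it lies flat on the jig's plate, then thread the narrower, taller steel bushing over the same post until it sits flat on top of the collar. Leave both released there; the solid slug and the hex nut lying about are not wanted.

Things in the scene. Friction and masses are not known exactly. Their poses are not given: they have to be found in the camera images.
- jig: Welding jig, fixed to the bench: a flat dark steel plate 160 mm (its x) by 130 mm (its y), 8 mm thick, with one upright round steel post at its centre, tapering evenly from 22 mm diameter at the plate to 8 mm at the tip. The tip is 68 mm above the bench (60 mm above the plate's top). Nothing else stands on the plate. Origin: centre of the plate's underside, on the bench, straight below the post; z up along the post.
- collar: Loose plain steel collar, a low, wide, thick-walled ring lying flat on the bench: outer diameter 64 mm, bore 42 mm (through), height 20 mm, about 0.2 to 0.4 kg. Origin: centre of its underside, on the bore's axis; z up along the bore.
- bushing: Loose plain steel bushing, a narrower, taller ring standing on end on the bench: outer diameter 50 mm, bore 34 mm (through), height 34 mm, about 0.2 to 0.4 kg. Origin: centre of its underside, on the bore's axis; z up along the bore. The two look-alikes, a solid steel slug without a bore (50 mm diameter, 30 mm high) and a six-sided nut (46 mm across the flats, 24 mm high), stand at least 100 mm centre to centre from either ring; which of the four lies where varies.
There are look-alikes about, which are no part of the job. Of the things like the jig, leave any that is pink or turquoise; of the rest the larger one is meant.

How it is judged (in metres and radians):
On the way:
1. the collar is round the post, flat on the plate (horizontal distance between collar and jig below 0.015 m and z of collar in the frame of jig below 0.012 m and angle between collar's own z axis and vertical below 0.1 rad), for 0.2 s.
At the end, for the whole second after the job is handed in: Collar round the post, flat on the plate (underside at most 12 mm above the bench; home is 8); bushing round the post, flat on the collar (underside at most 33 mm up; home is 28); each within 15 mm of the post's axis, tilted under 0.1 rad, at rest and released (all of step 1 and horizontal distance between bushing and jig below 0.015 m and z of bushing in the frame of jig below 0.033 m and angle between bushing's own z axis and vertical below 0.1 rad and linear speed of each of collar, bushing below 0.02 m/s); the robot touches nothing.
It also fails if it takes over 59 s, if anything falls off the work surface, if the arm or the gripper's body presses on something with over 40 N, if the wrist force passes 120 N, or if a joint passes its speed limit or range.

## Working session

There is one attempt and no reset: what is moved stays moved. The work goes in short steps, Python scripts to look and compute and a shell command to move; the robot and the scene stay as the last step left them, time stands still between calls to the robot, and variables do not carry over. Pictures are saved under pics/ and viewed, and the job is handed in when it is done.

```bash
ls; mkdir -p pics
python3 - <<'E'
from plant import r
import cv2,numpy as np
s=r.sense()
print({k:np.round(v,3).tolist() if not np.isscalar(v) else v for k,v in s.items()})
for n in("side","top","wrist"):
    m=r.camera_model(n);print(n,{k:np.round(v,3).tolist() if not isinstance(v,str) else v for k,v in m.items()})
    cv2.imwrite(f"pics/{n}0.png",r.snapshot(n))
print(r.grasp_offset)
E
```

```text
pics
{'t': 0.0, 'joints': [1.174, 0.333, -0.065, 1.461, 0.022, 1.35, -0.088], 'qd': [-0.001, 0.001, 0.001, -0.0, -0.002, -0.002, 0.002], 'effort': [0.0, -62.545, 0.049, -39.16, 0.016, 0.01, -0.0], 'eef_pos': [228.083, -581.505, 230.523], 'tool_rot': [[0.931, 0.365, -0.001], [0.365, -0.931, 0.001], [-0.0, -0.001, -1.0]], 'force': [0.277, -0.279, -0.376], 'moment': [-0.003, -0.01, 0.015], 'gripper_width': 85.57873096675762}
side {'K': [[456.3, 0.0, 320.617], [0.0, 456.3, 203.198], [0.0, 0.0, 1.0]], 'eye': [290.227, 839.52, 823.27], 'rotation': [[-0.977, -0.141, 0.159], [-0.213, 0.66, -0.721], [-0.003, -0.738, -0.675]]}
top {'K': [[400.243, 0.0, 319.976], [0.0, 400.243, 196.087], [0.0, 0.0, 1.0]], 'eye': [418.497, 7.624, 1078.424], 'rotation': [[0.011, -0.998, 0.062], [-1.0, -0.012, -0.01], [0.011, -0.062, -0.998]]}
wrist {'K': [[309.707, 0.0, 314.848], [0.0, 309.707, 202.304], [0.0, 0.0, 1.0]], 'eye': [302.024, -551.816, 373.613], 'rotation': [[0.365, -0.885, -0.289], [-0.931, -0.347, -0.111], [-0.002, 0.31, -0.951]]}
18.700000000000003
```

View pics/top0.png

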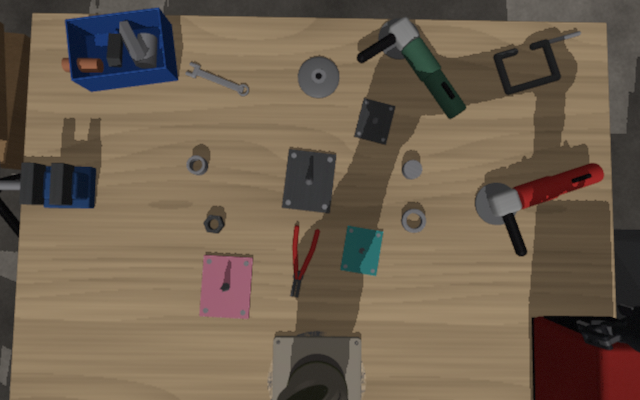

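View pics/side0.png

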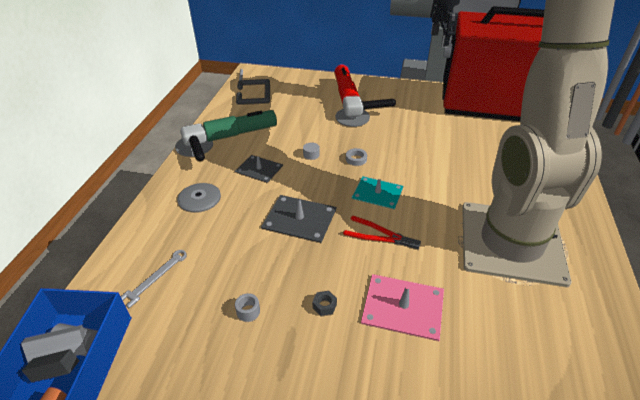

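View pics/wrist0.png

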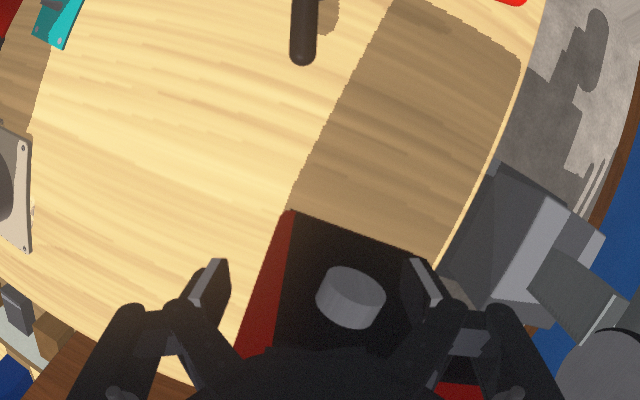

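The top view shows the candidates:
- **Jig:** large dark (309,181), small dark (375,121), pink (226,286) and turquoise (362,250). By the description I choose the large dark one.
- **Rings and the like:** wide ring (413,219) is the collar and tall narrower ring (197,164) is the bushing. The slug is at (412,169) and the nut at (214,223).

Next I check these in a close crop and measure them.

```bash
cat > h.py <<'E'
import numpy as np, cv2
from plant import r
def ray(name,u,v,cm=None):
    m=cm or r.camera_model(name);K=np.array(m["K"]);R=np.array(m["rotation"]);e=np.array(m["eye"])
    x=(u-K[0,2])/K[0,0];y=(v-K[1,2])/K[1,1]
    if name=="wrist":
        th=np.hypot(x,y);d=np.array([np.sin(th)*x/th,np.sin(th)*y/th,np.cos(th)]) if th>0 else np.array([0,0,1.])
    else: d=np.array([x,y,1.])
    return e,R@d
def plane(name,u,v,z,cm=None):
    e,d=ray(name,u,v,cm);return e+d*(z-e[2])/d[2]
def proj(name,p,cm=None):
    m=cm or r.camera_model(name);K=np.array(m["K"]);c=np.array(m["rotation"]).T@(np.array(p)-m["eye"])
    if name=="wrist":
        th=np.arctan2(np.hypot(c[0],c[1]),c[2]);n=np.hypot(c[0],c[1]);return K[0,0]*th*c[:2]/n+K[:2,2]
    return K[:2,:2].diagonal()*c[:2]/c[2]+K[:2,2]
E
python3 - <<'E'
from h import *
for n,(u,v),z in(("jig",(309,181),8),("collar",(413,219),20),("bush",(197,164),34),("slug",(412,169),30),("nut",(214,223),24)):
    print(n,plane("top",u,v,z).round(0))
t=cv2.imread("pics/top0.png");s=cv2.imread("pics/side0.png")
def c(i,u,v,w=40,k=5): return cv2.resize(i[v-w:v+w,u-w:u+w],(400,300) if 0 else (260,260),interpolation=cv2.INTER_CUBIC)
a=np.hstack([c(t,413,195),c(t,309,181),c(t,204,194)])
b=np.hstack([c(s,340,160),c(s,299,216),c(s,280,305)])
cv2.imwrite("pics/crop0.png",np.vstack([a,b]))
E
```

```text
jig [525.  27.   8.]
collar [ 426. -250.   20.]
bush [563. 320.  34.]
slug [ 558. -245.   30.]
nut [410. 274.  24.]
```

View pics/crop0.png

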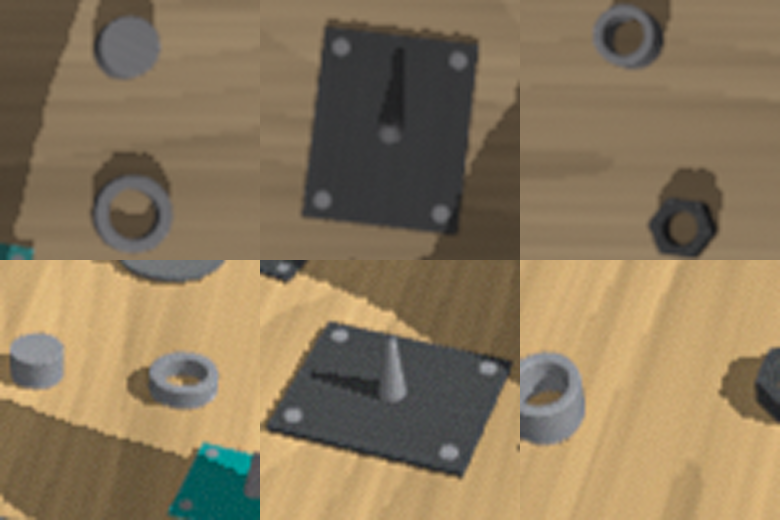

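The crop confirms the choice: the large dark jig, a wide low ring with an open bore, a tall narrower ring, the solid slug and the hex nut. Next come precise measurements.

```bash
python3 - <<'E'
from h import *
t=cv2.imread("pics/top0.png").astype(int);s=cv2.imread("pics/side0.png").astype(int)
def gray(i): # low saturation & not wood
    return ((i.max(2)-i.min(2))<22).astype(np.uint8)
def comp(i,u,v,w):
    m=gray(i)[v-w:v+w,u-w:u+w]*255
    n,l,st,c=cv2.connectedComponentsWithStats(m)
    k=1+np.argmax(st[1:,4]); mm=(l==k).astype(np.uint8)
    cs,h=cv2.findContours(mm,cv2.RETR_CCOMP,cv2.CHAIN_APPROX_NONE)
    return [(c[:,0]+[u-w,v-w],h[0][j][3]) for j,c in enumerate(cs) if len(c)>8]
for nm,i,cn,u,v,z,w in(("collar",t,"top",413,219,20,22),("bush",t,"top",197,164,34,16),("slug",t,"top",412,169,30,16),("collar","s","side",356,157,20,18),("bush","s","side",247,306,34,22)):
    i=s if cn=="side" else t
    for c,par in comp(i,u,v,w):
        P=np.array([plane(cn,a,b,z)[:2] for a,b in c])
        (x,y),rad=cv2.minEnclosingCircle(P.astype(np.float32))
        A=np.c_[2*P,np.ones(len(P))];q=np.linalg.lstsq(A,(P**2).sum(1),rcond=None)[0]
        print(nm,cn,"hole" if par>=0 else "outer",len(c),"MEC",round(x),round(y),round(rad,1),"LSQ",q[:2].round(1),round(np.sqrt(q[2]+q[0]**2+q[1]**2),1))
# jig
for cn,i,(u,v),w in(("top",t,(309,181),34),("side",s,(299,217),42)):
    g=(i.max(2)<95)&((i.max(2)-i.min(2))<22)
    m=np.zeros(g.shape,np.uint8);m[v-w:v+w,u-w:u+w]=g[v-w:v+w,u-w:u+w]
    cs,_=cv2.findContours(m,cv2.RETR_EXTERNAL,cv2.CHAIN_APPROX_NONE);c=max(cs,key=cv2.contourArea)
    h=cv2.convexHull(c);ap=cv2.approxPolyDP(h,5,True)[:,0]
    P=np.array([plane(cn,a,b,8)[:2] for a,b in h[:,0]]).astype(np.float32)
    print(cn,"rect",cv2.minAreaRect(P),ap.tolist(),[plane(cn,*a,8)[:2].round().tolist() for a in ap])
E
python3 - <<'E'
import cv2,numpy as np
t=cv2.imread("pics/top0.png");s=cv2.imread("pics/side0.png")
f=lambda i,u,v:cv2.resize(i[v-16:v+16,u-16:u+16],(384,384),interpolation=cv2.INTER_NEAREST)
cv2.imwrite("pics/post.png",np.hstack([f(t,309,177),f(s,300,210)]))
E
```

```text
collar top outer 70 MEC 424 -250 33.3 LSQ [ 423.4 -250.4] 31.8
collar top hole 41 MEC 423 -249 21.7 LSQ [ 423.1 -249.8] 19.9
bush top outer 57 MEC 561 321 28.3 LSQ [561.6 320.7] 26.1
bush top hole 28 MEC 561 320 16.6 LSQ [560.7 320.4] 13.6
slug top outer 56 MEC 558 -244 27.6 LSQ [ 557.8 -243.9] 25.3
collar side outer 57 MEC 420 -239 40.7 LSQ [ 421.9 -239.4] 36.0
collar side hole 24 MEC 423 -239 16.5 LSQ [ 423.6 -238.8] 13.5
bush side outer 76 MEC 557 336 34.0 LSQ [557.2 336.3] 29.4
bush side hole 24 MEC 557 337 12.3 LSQ [557.2 336.9] 8.7
top rect ((525.6512451171875, 26.63091278076172), (130.32089233398438, 161.412841796875), 83.85350799560547) [[289, 149], [335, 154], [328, 213], [282, 207]] [[611.0, 82.0], [599.0, -42.0], [440.0, -25.0], [454.0, 98.0]]
side rect ((525.2372436523438, 31.251476287841797), (133.37652587890625, 161.1865692138672), 83.99896240234375) [[261, 226], [280, 196], [336, 208], [320, 242]] [[611.0, 83.0], [596.0, -37.0], [439.0, -22.0], [455.0, 105.0]]
```

View pics/post.png

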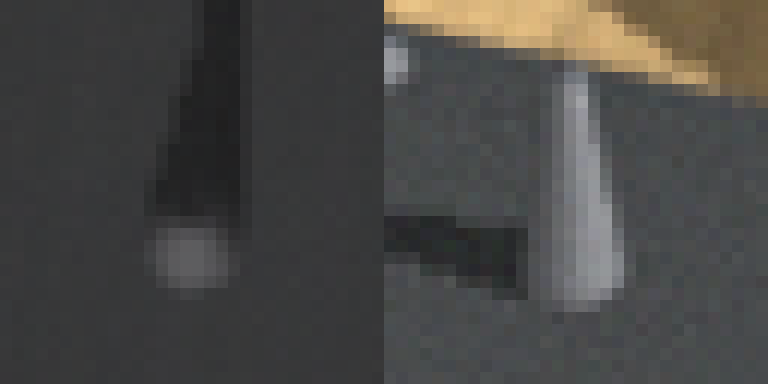

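```bash
python3 -m creep '[[0.03,-0.024,0,0],[0.039,-0.0305,0,0],[0.039,-0.0305,0,0],[0.039,-0.0305,0,0],[0.039,-0.0305,0,0],[0.039,-0.0305,0,0],[0.039,-0.0305,0,0],[0.03,-0.024,0,0],[0.009,-0.007,0,0],[0,0,0,0]]' 1 40
python3 - <<'E'
from h import *
s=r.sense();print(s['t'],np.round(s['joints'],2),np.round(s['eef_pos'],1),np.round(s['tool_rot'],3).tolist())
cm=r.camera_model("wrist");import pickle
im=r.snapshot("wrist");cv2.imwrite("pics/w1.png",im);pickle.dump(cm,open("w1.pkl","wb"))
print(proj("wrist",[423.3,-250,20],cm))
E
```

```text
t: 1.4
eef_pos: [423.4, -249.6, 231.2]
tool_rot: [[0.931, 0.366, -0.0], [0.366, -0.931, -0.0], [-0.0, 0.0, -1.0]]
force: [0.4, -0.9, 0.4]
gripper_width: 85.4
1.4 [ 0.78  0.06 -0.36  1.79  0.02  1.3  -0.77] [ 423.4 -249.6  231.2] [[0.931, 0.366, -0.0], [0.366, -0.931, -0.0], [-0.0, 0.0, -1.0]]
[316.1070084  173.32379451]
```

View pics/w1.png

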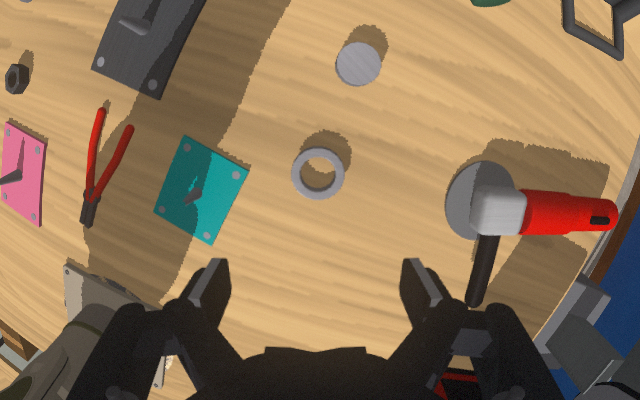

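The wrist view has the collar centred near (318,173), with (316,173) predicted. Next I refine its position.

Run:
```python
from h import *
import pickle
cm=pickle.load(open("w1.pkl","rb"));i=cv2.imread("pics/w1.png").astype(int)
u,v,w=318,173,34
for th in (24,30):
  m=((i.max(2)-i.min(2))<th)[v-w:v+w,u-w:u+w].astype(np.uint8)*255
  n,l,st,c=cv2.connectedComponentsWithStats(m);k=1+np.argmax(st[1:,4])
  cs,h=cv2.findContours((l==k).astype(np.uint8),cv2.RETR_CCOMP,cv2.CHAIN_APPROX_NONE)
  for c in cs:
    if len(c)<20: continue
    P=np.array([plane("wrist",a+u-w,b+v-w,20,cm)[:2] for a,b in c[:,0]])
    A=np.c_[2*P,np.ones(len(P))];q=np.linalg.lstsq(A,(P**2).sum(1),rcond=None)[0]
    print(len(c),q[:2].round(1),round(np.sqrt(q[2]+q[0]**2+q[1]**2),1))
```

```text
151 [ 424.1 -251.3] 31.2
94 [ 425.3 -251. ] 19.9
151 [ 424.2 -251.3] 31.4
95 [ 425.2 -250.9] 19.7
```

Run:
```python
from h import *
import pickle
cm=pickle.load(open("w1.pkl","rb"))
i=cv2.imread("pics/w1.png");cv2.imwrite("pics/tip.png",cv2.resize(i[230:330,160:460],(780,260),interpolation=cv2.INTER_CUBIC))
s=r.sense();R=np.array(s['tool_rot']);p=np.array(s['eef_pos'])
for u,v in((228,261),(401,261),(213,261),(416,261),(230,297),(192,305)):
    e,d=ray("wrist",u,v,cm);e2=R.T@(e-p);d2=R.T@d
    for y in(42.7,):
        y=np.sign(d2[1])*y;k=(y-e2[1])/d2[1];print((u,v),(e2+k*d2).round(1))
```

```text
(228, 261) [ 10.5 -42.7 -17.9]
(401, 261) [ 4.2 42.7 -6.5]
(213, 261) [ 21.1 -42.7 -37.5]
(416, 261) [ 16.   42.7 -28.1]
(230, 297) [ -6.9 -42.7 -22.9]
(192, 305) [ 18.6 -42.7 -64.3]
```

View pics/tip.png

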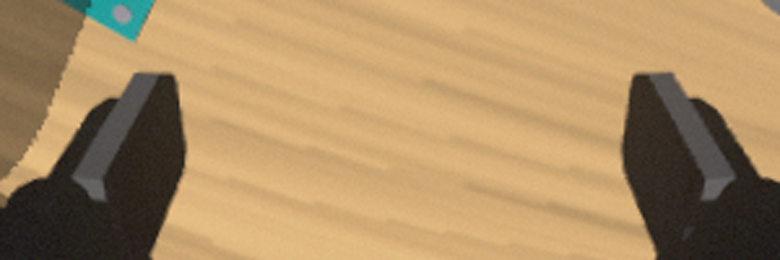

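Open, the fingertips sit about 13 mm behind the TCP, so at a 64 mm grip the tips should be about 7 mm behind it. I go down to TCP z ≈ -4, which puts the tips at about +3 when gripping.

```bash
python3 -m creep '[[0,0.001,0.03,0],[0,0,0.042,0],[0,0,0.042,0],[0,0,0.042,0],[0,0,0.038,0],[0,0,0.02,0],[0,0,0.012,0],[0,0,0.005,0],[0,0,0,0]]' 1 40
python3 - <<'E'
from h import *
s=r.sense();print(s['t'],np.round(s['joints'],2),np.round(s['eef_pos'],1),np.round(s['force'],1))
cv2.imwrite("pics/w2.png",r.snapshot("wrist"))
E
```

```text
t: 2.58
eef_pos: [423.9, -251.1, 0.7]
tool_rot: [[0.931, 0.365, 0.0], [0.365, -0.931, -0.0], [0.0, 0.001, -1.0]]
force: [-0.2, 0.9, -0.3]
gripper_width: 85.5
2.575 [ 0.74  0.34 -0.34  2.01  0.15  0.82 -0.88] [ 423.9 -251.1    0.7] [-0.2  0.9 -0.3]
```

View pics/w2.png

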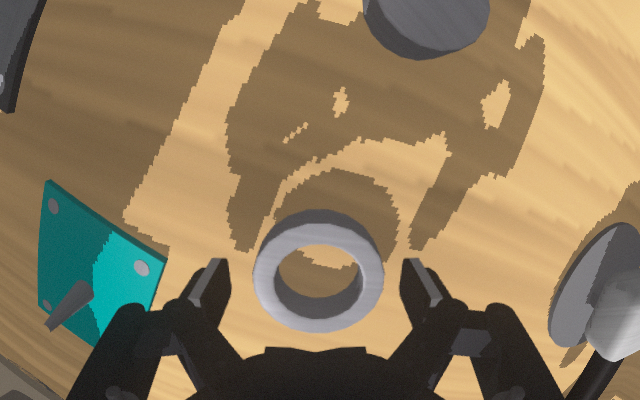

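```bash
python3 -m creep '[[0,0,0.003,0],[0,0,0.001,0],[0,0,0,0],[0,0,0,0],[0,0,0,0],[0,0,0,0]]' 0 60
python3 - <<'E'
from h import *
s=r.sense();print(s['t'],np.round(s['eef_pos'],1),np.round(s['force'],1),s['gripper_width'])
cv2.imwrite("pics/w3.png",r.snapshot("wrist"))
E
```

```text
t: 3.38
eef_pos: [424.3, -251.0, -2.1]
tool_rot: [[0.931, 0.366, 0.001], [0.366, -0.931, -0.001], [0.0, 0.002, -1.0]]
force: [-6.4, 2.5, 18.7]
gripper_width: 62.2
3.375 [ 424.3 -251.    -2.1] [-6.4  2.5 18.7] 62.22018612414907
```

View pics/w3.png

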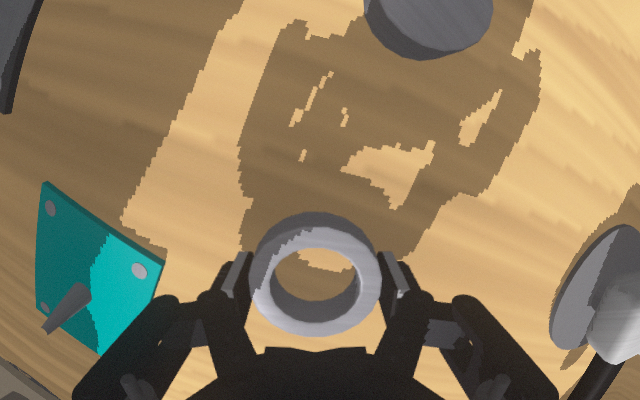

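```bash
python3 -m creep '[[0,0,-0.015,0],[0,0,-0.03,0],[0,0,-0.035,0],[0,0,-0.03,0],[0,0,0,0]]'
python3 - <<'E'
from h import *
s=r.sense();print(s['t'],np.round(s['eef_pos'],1),np.round(s['force'],1),np.round(s['moment'],2),s['gripper_width'])
cv2.imwrite("pics/w4.png",r.snapshot("wrist"))
cv2.imwrite("pics/s4.png",r.snapshot("side")[50:250,200:520].repeat(2,0).repeat(2,1))
E
```

```text
t: 4.05
eef_pos: [425.1, -251.2, 108.8]
tool_rot: [[0.931, 0.365, 0.004], [0.365, -0.931, -0.003], [0.003, 0.004, -1.0]]
force: [0.4, -0.5, -3.5]
gripper_width: 61.8
4.05 [ 425.1 -251.2  108.8] [ 0.4 -0.5 -3.5] [-0.03  0.01 -0.02] 61.820117707539346
```

View pics/w4.png

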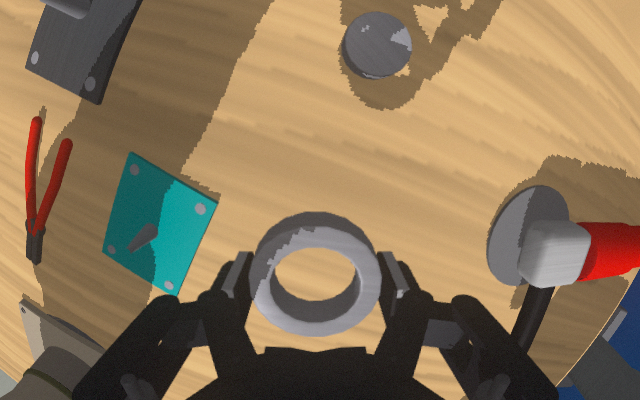

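View pics/s4.png

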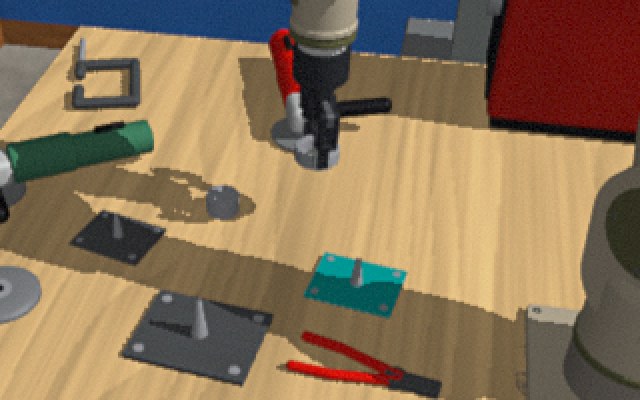

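```bash
python3 -m creep '[[0.016,-0.018,0,0],[0.028,-0.032,0,0],[0.028,-0.032,0,0],[0.028,-0.032,0,0],[0.028,-0.032,0,0],[0.028,-0.032,0,0],[0.026,-0.03,0,0],[0.012,-0.014,0,0],[0,0,0,0],[0,0,0,0]]'
python3 - <<'E'
from h import *
s=r.sense();p=np.array(s['eef_pos']);print(s['t'],np.round(s['joints'],2),p.round(1),np.round(s['force'],1),s['gripper_width'])
cm=r.camera_model("wrist");i=r.snapshot("wrist");cv2.imwrite("pics/w5.png",i)
cv2.imwrite("pics/t5.png",r.snapshot("top")[120:240,230:390].repeat(4,0).repeat(4,1))
cv2.imwrite("pics/s5.png",r.snapshot("side")[110:260,200:400].repeat(3,0).repeat(3,1))
print("plate centre, tip, collar-top-centre pred",proj("wrist",[525.5,26.5,68],cm),proj("wrist",p+[0,0,22],cm))
E
```

```text
t: 5.4
eef_pos: [522.6, 25.9, 105.3]
tool_rot: [[0.931, 0.364, -0.002], [0.364, -0.931, -0.0], [-0.002, -0.0, -1.0]]
force: [0.7, 0.5, -2.5]
gripper_width: 61.6
5.4 [ 0.36  0.27 -0.57  1.85  0.17  1.07 -1.46] [522.6  25.9 105.3] [ 0.7  0.5 -2.5] 61.64680594402203
plate centre, tip, collar-top-centre pred [317.3021655 229.1388412] [317.01591739 285.07522882]
```

View pics/w5.png

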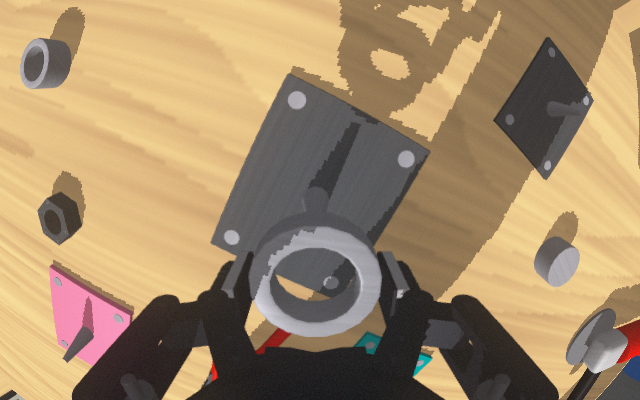

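View pics/s5.png

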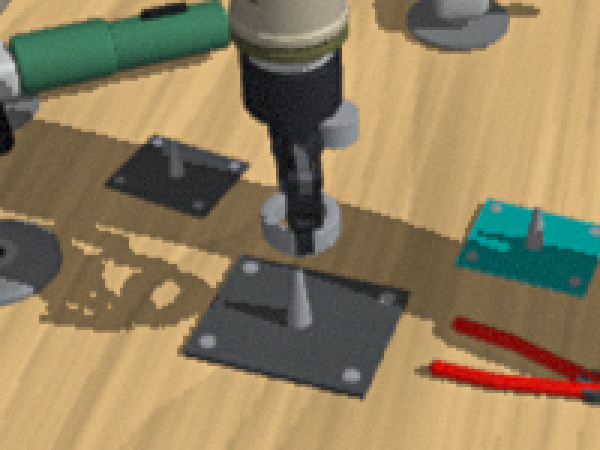

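Run:
```python
from h import *
cm=r.camera_model("wrist")
P=[plane("wrist",u,v,9,cm)[:2] for u,v in((297,100),(406,159),(330,283),(231,237))]
print(np.round(P,1),np.mean(P,0).round(1))
# collar top circle: outer-rim pixels
for u,v in((318,228),(318,336),(253,283),(382,280)): print(plane("wrist",u,v,np.array(r.sense()['eef_pos'])[2]+22,cm).round(1))
# hole centre
```

```text
[[595.3  69.7]
 [584.8 -27.9]
 [456.6 -13.9]
 [467.6  83.8]] [526.1  27.9]
[550.   35.9 128. ]
[493.1  13.4 128. ]
[512.6  53.8 128. ]
[536.   -1.7 128. ]
```

```bash
python3 -m creep '[[0.0035,0,0.004,0],[0,0,0.016,0],[0,0,0.02,0],[0,0,0.02,0],[0,0,0.016,0],[0,0,0.01,0],[0,0,0.004,0],[0,0,0,0]]'
python3 - <<'E'
from h import *
s=r.sense();p=np.array(s['eef_pos']);print(s['t'],p.round(1),np.round(s['force'],1),s['gripper_width'])
cv2.imwrite("pics/w6.png",r.snapshot("wrist"))
E
```

```text
t: 6.55
eef_pos: [526.8, 28.2, 16.4]
tool_rot: [[0.931, 0.365, 0.0], [0.365, -0.931, -0.0], [0.0, 0.0, -1.0]]
force: [-0.8, 0.6, -2.9]
gripper_width: 61.6
6.55 [526.8  28.2  16.4] [-0.8  0.6 -2.9] 61.605441259499344
```

View pics/w6.png

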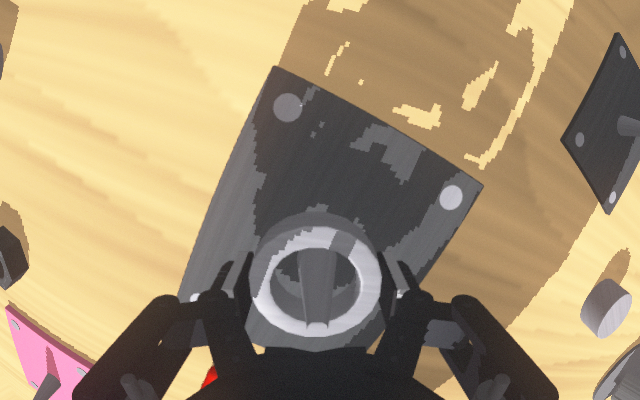

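The post is inside the bore and central (post tip at (318,330), base at about (318,245)). Now the last few mm.

```bash
python3 -m creep '[[0,0,0.004,0],[0,0,0.003,0],[0,0,0.0025,0],[0,0,0.001,0],[0,0,0,0]]'
```

```text
t: 7.22
eef_pos: [526.5, 28.2, 6.1]
tool_rot: [[0.931, 0.365, -0.0], [0.365, -0.931, -0.0], [-0.0, 0.0, -1.0]]
force: [-3.1, -0.1, 5.2]
gripper_width: 61.9
```

```bash
python3 -m creep '[[0,0,0,0],[0,0,0,0],[0,0,0,0],[0,0,0,0]]' 1
python3 - <<'E'
from h import *
s=r.sense();p=np.array(s['eef_pos']);print(s['t'],p.round(1),np.round(s['force'],1),s['gripper_width'])
cv2.imwrite("pics/w7.png",r.snapshot("wrist"))
E
```

```text
t: 7.72
eef_pos: [526.6, 28.2, 5.8]
tool_rot: [[0.931, 0.365, 0.0], [0.365, -0.931, -0.0], [0.0, 0.0, -1.0]]
force: [0.0, 0.8, 0.6]
gripper_width: 85.5
7.725 [526.6  28.2   5.8] [0.  0.8 0.6] 85.5326693588881
```

View pics/w7.png

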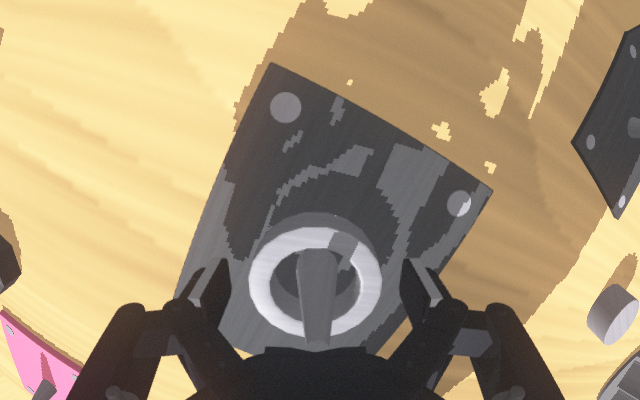

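```bash
python3 -m creep '[[0,0,-0.02,0],[0,0,-0.04,0],[0,0,-0.045,0],[0.014,-0.026,-0.04,0],[0.022,-0.041,-0.03,0],[0.022,-0.041,0,0],[0.022,-0.041,0,0],[0.022,-0.041,0,0],[0.02,-0.038,0,0],[0.012,-0.023,0,0],[0.004,-0.008,0,0],[0,0,0,0]]'
python3 - <<'E'
from h import *
import pickle
s=r.sense();p=np.array(s['eef_pos']);print(s['t'],np.round(s['joints'],2),p.round(1),np.round(s['force'],1))
cm=r.camera_model("wrist");i=r.snapshot("wrist");cv2.imwrite("pics/w8.png",i);pickle.dump(cm,open("w8.pkl","wb"))
cv2.imwrite("pics/s8.png",r.snapshot("side")[150:280,220:380].repeat(4,0).repeat(4,1))
print(proj("wrist",[561,320.5,34],cm))
E
```

```text
t: 9.28
eef_pos: [560.5, 319.5, 181.4]
tool_rot: [[0.931, 0.365, 0.0], [0.365, -0.931, -0.0], [0.0, 0.0, -1.0]]
force: [0.6, -0.4, 0.1]
gripper_width: 85.4
9.275 [-0.1   0.49 -0.67  1.44  0.3   1.32 -1.99] [560.5 319.5 181.4] [ 0.6 -0.4  0.1]
[315.19191441 186.81533465]
```

View pics/w8.png

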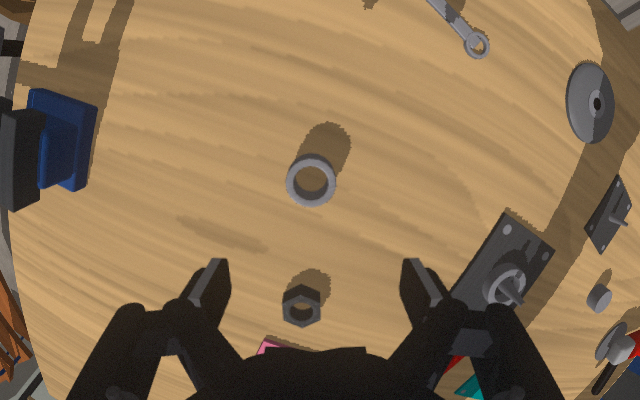

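View pics/s8.png

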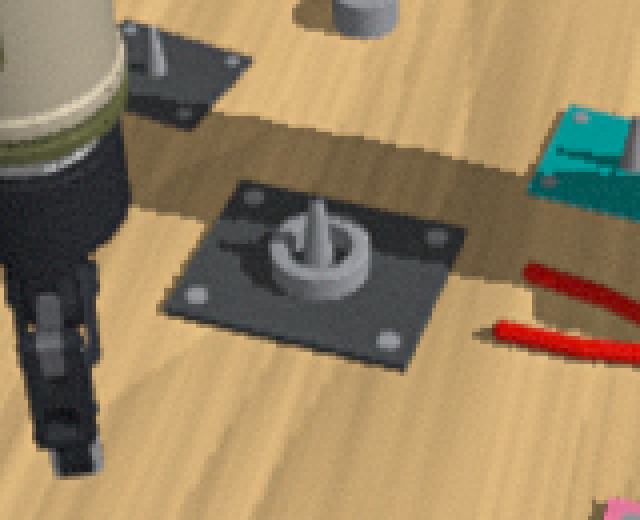

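The collar lies flat round the post. The bushing's top rim in the wrist view is near (312,179), against (315,187) predicted, so I fit it.

Run:
```python
from h import *
import pickle
cm=pickle.load(open("w8.pkl","rb"));i=cv2.imread("pics/w8.png").astype(int)
u,v,w=311,181,34
for th in (24,32):
  m=(((i.max(2)-i.min(2))<th)&(i.max(2)>95))[v-w:v+w,u-w:u+w].astype(np.uint8)*255
  n,l,st,c=cv2.connectedComponentsWithStats(m);k=1+np.argmax(st[1:,4])
  cs,h=cv2.findContours((l==k).astype(np.uint8),cv2.RETR_CCOMP,cv2.CHAIN_APPROX_NONE)
  for c in cs:
    if len(c)<20: continue
    P=np.array([plane("wrist",a+u-w,b+v-w,34,cm)[:2] for a,b in c[:,0]])
    A=np.c_[2*P,np.ones(len(P))];q=np.linalg.lstsq(A,(P**2).sum(1),rcond=None)[0]
    print(len(c),q[:2].round(1),round(np.sqrt(q[2]+q[0]**2+q[1]**2),1))
im=cv2.imread("pics/w8.png")[140:220,270:350];cv2.imwrite("pics/b8.png",cv2.resize(im,(480,480),interpolation=cv2.INTER_NEAREST))
# plate-bolt check of collar position in side view
```

```text
137 [563.1 326.3] 23.8
101 [562.7 326.3] 17.5
140 [563.  326.3] 23.9
100 [562.5 326.2] 17.4
```

View pics/b8.png

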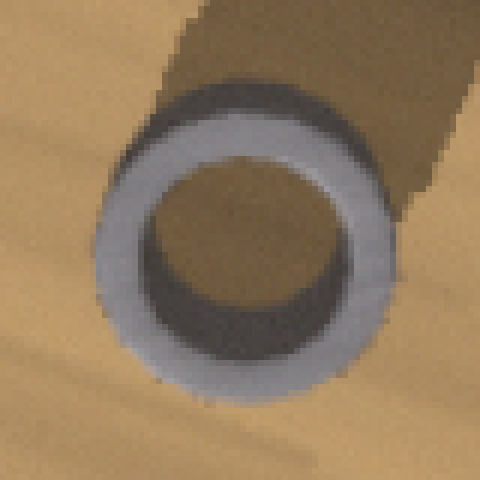

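Rim radius 24 and bore 17.4 match the bushing, and its centre is (563,326). The top-view fit was biased by the visible side wall. Now I go down on it.

```bash
python3 -m creep '[[0.0047,-0.005,0.02,0],[0,0,0.04,0],[0,0,0.04,0],[0,0,0.04,0],[0,0,0.022,0],[0,0,0.012,0],[0,0,0.004,0],[0,0,0,0],[0,0,0,0]]' 1
python3 - <<'E'
from h import *
s=r.sense();p=np.array(s['eef_pos']);print(s['t'],np.round(s['joints'],2),p.round(1),np.round(s['force'],1))
cv2.imwrite("pics/w9.png",r.snapshot("wrist"))
E
```

```text
t: 10.5
eef_pos: [563.6, 326.5, 3.9]
tool_rot: [[0.931, 0.365, 0.002], [0.365, -0.931, 0.001], [0.002, -0.0, -1.0]]
force: [0.0, -0.2, 0.7]
gripper_width: 85.2
10.5 [-0.16  0.67 -0.6   1.57  0.42  1.03 -2.07] [563.6 326.5   3.9] [ 0.  -0.2  0.7]
```

View pics/w9.png

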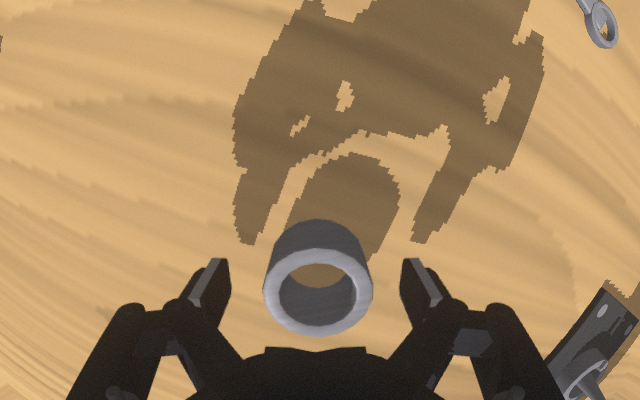

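```bash
python3 -m creep '[[0,0,0,0],[0,0,0,0],[0,0,0,0],[0,0,0,0],[0,0,0,0],[0,0,0,0]]' 0 60
python3 -m creep '[[0,0,-0.015,0],[0,0,-0.035,0],[0,0,-0.04,0],[0,0,-0.035,0],[0,0,-0.01,0],[0,0,0,0]]'
python3 - <<'E'
from h import *
s=r.sense();p=np.array(s['eef_pos']);print(s['t'],p.round(1),np.round(s['force'],1),s['gripper_width'])
cv2.imwrite("pics/w10.png",r.snapshot("wrist"))
E
```

```text
t: 11.3
eef_pos: [563.3, 326.2, 3.5]
tool_rot: [[0.931, 0.365, 0.001], [0.365, -0.931, 0.0], [0.001, 0.0, -1.0]]
force: [-1.3, -1.5, 5.2]
gripper_width: 49.2
t: 12.05
eef_pos: [563.0, 326.0, 137.6]
tool_rot: [[0.931, 0.365, 0.0], [0.365, -0.931, -0.0], [0.0, 0.0, -1.0]]
force: [-0.2, -0.8, -4.5]
gripper_width: 48.8
12.05 [563.  326.  137.6] [-0.2 -0.8 -4.5] 48.81682868214654
```

View pics/w10.png

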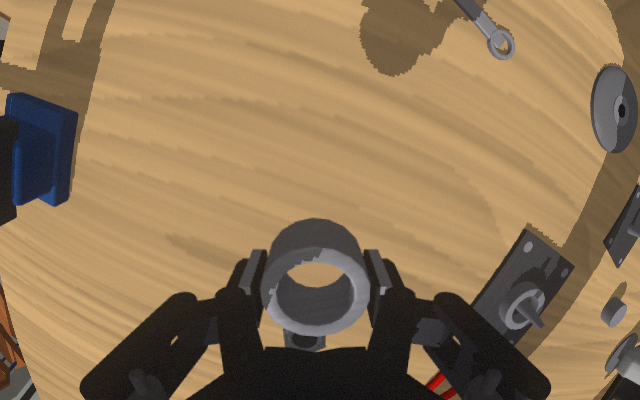

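```bash
python3 -m creep '[[-0.011,0.02,0,0],[-0.021,0.039,0,0],[-0.022,0.041,0,0],[-0.022,0.041,0,0],[-0.022,0.041,0,0],[-0.021,0.039,0,0],[-0.016,0.029,0,0],[-0.0075,0.0135,0,0],[-0.001,0.001,0,0],[0,0,0,0]]'
python3 - <<'E'
from h import *
s=r.sense();p=np.array(s['eef_pos']);print(s['t'],p.round(1),np.round(s['force'],1),s['gripper_width'])
cm=r.camera_model("wrist");cv2.imwrite("pics/w11.png",r.snapshot("wrist"))
cv2.imwrite("pics/s11.png",r.snapshot("side")[110:260,200:400].repeat(3,0).repeat(3,1))
E
```

```text
t: 13.35
eef_pos: [525.9, 29.1, 137.5]
tool_rot: [[0.93, 0.367, -0.0], [0.367, -0.93, 0.001], [-0.0, -0.001, -1.0]]
force: [0.1, 0.5, -3.4]
gripper_width: 48.9
13.35 [525.9  29.1 137.5] [ 0.1  0.5 -3.4] 48.908486456747
```

View pics/w11.png

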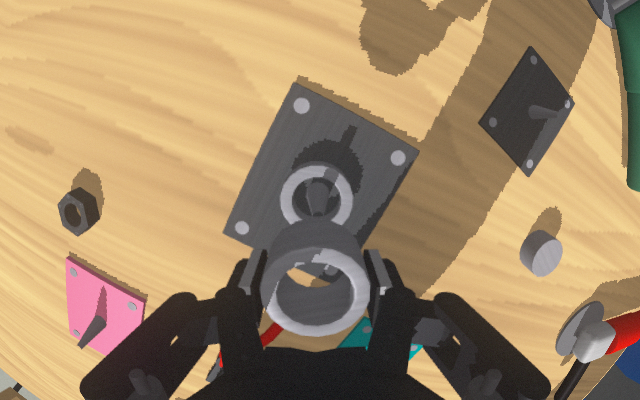

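View pics/s11.png

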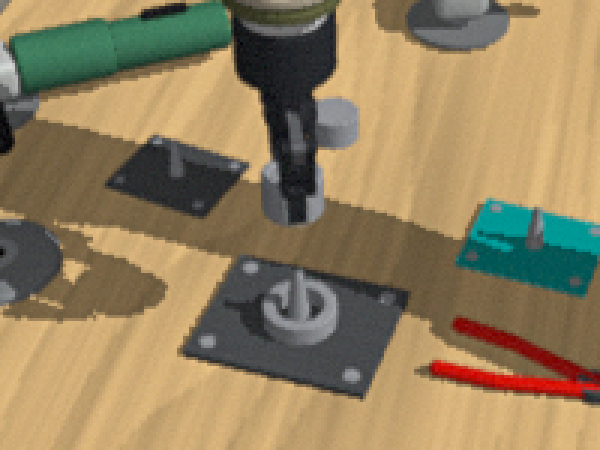

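```bash
python3 -c "
from h import *
cm=r.camera_model('wrist')
print(plane('wrist',317,201,28,cm).round(1),np.mean([plane('wrist',u,v,9,cm) for u,v in((302,106),(398,158),(242,228))][1:],0).round(1))"
python3 -m creep '[[0,0.001,0.008,0],[0,0,0.02,0],[0,0,0.02,0],[0,0,0.018,0],[0,0,0.014,0],[0,0,0.01,0],[0,0,0.005,0],[0,0,0,0]]'
python3 - <<'E'
from h import *
s=r.sense();p=np.array(s['eef_pos']);print(s['t'],p.round(1),np.round(s['force'],1),s['gripper_width'])
cv2.imwrite("pics/w12.png",r.snapshot("wrist"))
E
```

```text
[524.9  27.9  28. ] [525.7  27.6   9. ]
t: 14.45
eef_pos: [526.4, 26.6, 42.8]
tool_rot: [[0.931, 0.365, 0.0], [0.365, -0.931, -0.0], [0.0, 0.0, -1.0]]
force: [-0.3, 0.3, -3.4]
gripper_width: 49.2
14.45 [526.4  26.6  42.8] [-0.3  0.3 -3.4] 49.2462392352251
```

View pics/w12.png

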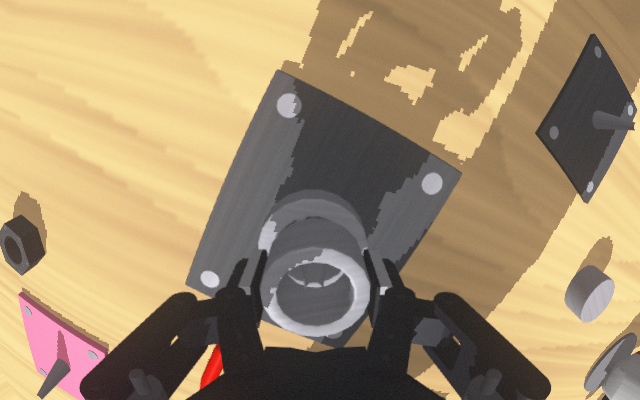

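Run:
```python
from h import *
im=cv2.imread("pics/w12.png")[180:345,240:400];im=cv2.convertScaleAbs(im,alpha=1.6)
cv2.imwrite("pics/b12.png",cv2.resize(im,None,fx=3.5,fy=3.5,interpolation=cv2.INTER_CUBIC))
cm=r.camera_model("wrist");print(proj("wrist",[526,27.5,68],cm),proj("wrist",[526,27.5,40],cm))
cv2.imwrite("pics/s12.png",r.snapshot("side")[150:250,240:360].repeat(5,0).repeat(5,1))
```

```text
[314.58140739 288.91920393] [314.65090262 259.72162905]
```

View pics/b12.png

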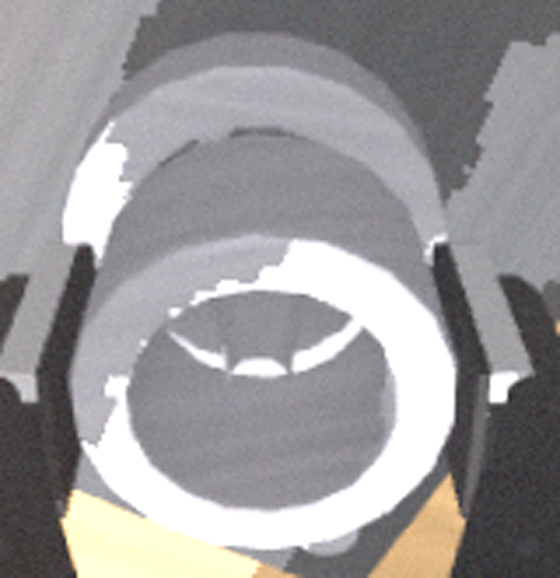

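View pics/s12.png

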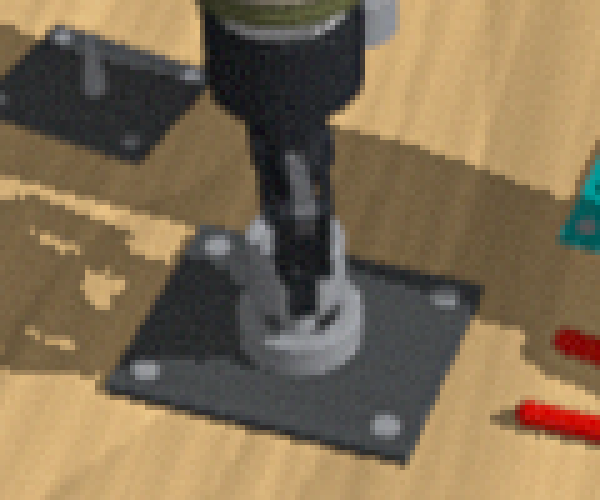

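The post shows inside the bore, tip at about (315,285) with (315,289) predicted. I lower the rest gently.

```bash
python3 -m creep '[[0,0,0.004,0],[0,0,0.0035,0],[0,0,0.0025,0],[0,0,0.0015,0],[0,0,0,0]]'
```

```text
t: 15.18
eef_pos: [526.4, 26.5, 31.4]
tool_rot: [[0.931, 0.365, -0.0], [0.365, -0.931, -0.0], [-0.0, 0.0, -1.0]]
force: [-0.8, 0.3, 1.3]
gripper_width: 49.0
```

Contact came at TCP z 31.4, with 31.5 expected. I release and look.

```bash
python3 -m creep '[[0,0,0,0],[0,0,0,0],[0,0,0,0],[0,0,0,0],[0,0,0,0]]' 1
python3 -m creep '[[0,0,-0.015,0],[0,0,-0.04,0],[0,0,-0.045,0],[0,0,-0.045,0],[-0.03,0.02,-0.02,0],[-0.04,0.03,0,0],[-0.04,0.03,0,0],[-0.03,0.02,0,0],[0,0,0,0],[0,0,0,0]]'
python3 - <<'E'
from h import *
s=r.sense();p=np.array(s['eef_pos']);print(s['t'],p.round(1),np.round(s['force'],1),s['gripper_width'])
import pickle;pickle.dump(r.camera_model("wrist"),open("w13.pkl","wb"))
cv2.imwrite("pics/w13.png",r.snapshot("wrist"))
i=r.snapshot("side");cv2.imwrite("pics/s13f.png",i);cv2.imwrite("pics/s13.png",i[150:260,240:380].repeat(5,0).repeat(5,1))
E
```

```text
t: 15.8
eef_pos: [526.4, 26.5, 31.3]
tool_rot: [[0.931, 0.365, 0.0], [0.365, -0.931, -0.0], [0.0, 0.0, -1.0]]
force: [-0.3, -0.6, -0.1]
gripper_width: 85.4
t: 17.05
eef_pos: [433.1, -116.9, 197.1]
tool_rot: [[0.931, 0.366, 0.001], [0.366, -0.931, -0.0], [0.001, 0.001, -1.0]]
force: [0.3, 0.0, -0.7]
gripper_width: 85.0
17.05 [ 433.1 -116.9  197.1] [ 0.3  0.  -0.7] 85.03660266780692
```

View pics/w13.png

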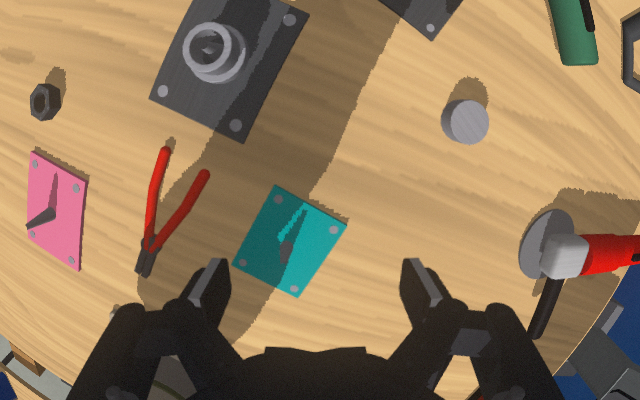

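View pics/s13.png

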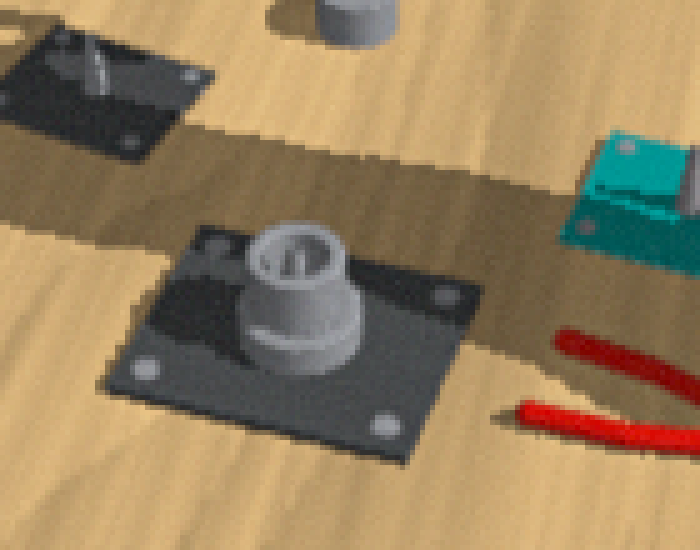

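The bushing sits flat on the collar round the post. One numeric check in two views comes before handing in.

Run:
```python
from h import *
import pickle
cm=pickle.load(open("w13.pkl","rb"))
# bushing rim: wrist centre ~ (208,49); side centre px
side=(240+296/5,150+257/5)
e1,d1=ray("wrist",208.5,49.5,cm);e2,d2=ray("side",*side)
d1/=np.linalg.norm(d1);d2/=np.linalg.norm(d2)
A=np.c_[d1,-d2];k=np.linalg.lstsq(A,e2-e1,rcond=None)[0]
a,b=e1+k[0]*d1,e2+k[1]*d2
print("bushing top centre",((a+b)/2).round(1),"gap",np.linalg.norm(a-b).round(1),"expect z 62")
print("on z=62:",plane("wrist",208.5,49.5,62,cm).round(1),plane("side",*side,62).round(1))
r.sign_off()
```

```text
bushing top centre [524.4  25.7  57.2] gap 1.2 expect z 62
on z=62: [523.5  23.7  62. ] [523.5  30.8  62. ]
the job is handed in; nothing more can be done
```

The collar and the bushing are both threaded on the large dark jig's post, collar first and bushing on top. Both are released, and I handed the job in at about 17 s of the 59 s allowed. The slug, the nut and the other jigs were not touched.

- **Collar:** it made contact with the plate at the expected height (TCP 6.1 mm, about 6 expected). It was seen flat round the post after I let go.
- **Bushing:** it made contact at TCP 31.4 mm, with 31.5 expected for sitting flat on the collar. After release the side and wrist views showed it upright on the collar with the post inside its bore.
- **Position check:** the two-view fix put the bushing's top centre at (524, 26), within about 3 mm of the post at (526, 27.5).
- **Disagreements:** the two-view fix gave the bushing's top as 57 mm high instead of 62. I put that down to hand-picked pixels and the 2 mm calibration, since the contact height agreed. The first top-view estimate of the bushing was also about 6 mm off, and the close wrist view corrected it before the grasp.

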